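# Feed the pin tin down the sensing lane

### The arm

A 6-joint arm with a two-finger parallel gripper is mounted at the origin on the work surface; the furniture and walls round the work are solid. World frame = base frame: x ahead of the robot, y to its left, z up, the work surface at z = 0. Lengths are in m, angles in degrees, forces in N, time in s.
With the tool pointing down it reaches from about 0.4 to 0.825 m from the base axis. Payload 7 kg.
Tool frame: the origin (TCP) lies on the centre line of the jaws, within the pads' length; the fingertips stand 22 mm ahead of it and the grasp point (between the pads) lies 3 mm ahead of it; z points along the fingers, y is the line along which they close (so a half turn about z gives the same grasp; the last joint's range is limited). The gripper opens to 88 mm and grips with 3 to 60 N. Pads are 19 mm wide; open, the fingers measure 130 mm over their backs; the gripper's body (78 mm by 193 mm) begins 47 mm behind the grasp point.
Start: joints at [85.949, 20.546, 0.682, 0, -70.136, -16.507], TCP at [0.237, 0.632, 0.249] pointing down, gripper open.
Joint ranges: [-176.03, 176.03], [-82.01, 121.73], [-58.28, 71.71], [-173.87, 95.51], [-174.79, -0.11], [-173.66, 173.66]. Speed limits (degrees/s): [136.94, 136.94, 172.46, 180, 180, 180].

### API

Orientations are given as [roll, pitch, yaw] about the fixed x, y, z axes, in that order (R = Rz(yaw) Ry(pitch) Rx(roll)).
In Python, from plant import get_state, cams, r gives the robot as it stands.
- The arm moves only by the tool apply_moves, never from a script. Its argument "targets" is a list of rows, each an object with "dp": the shift along the world's x, y, z in m, a list of three; "yaw": the turn about the world's z in degrees. In form: [{"dp": [x, y, z], "yaw": yaw}, ...]. A call has 1 to 20 rows; each row is the pose to reach, as a shift and turn from the pose commanded when the call began; what a row does not reach only later rows make up. A row lasts 1/12 s, in which the tool goes at most 41.7 mm and 7.16 degrees, less where a joint would pass 70% of its speed; a pose out of reach is approached as far as the arm can. A call with a gripper value outside its range is refused whole. "grip" is the gripper command: -1 is fully open, 1 is shut, values between are in proportion, set as the call begins (left out, the last holds). The fingers move at their own pace and stop on an object; "squeeze" is the grip in N (left out, the last holds). Time passes only in rows, so rows that repeat a pose let the fingers close. It gives the time, the measured TCP pose, the force, the opening and the grip force at its end, in the units of the state.
- get_state(): the state, without advancing time (a new reading comes with each control period).
- cams.capture(name): name is "scene" or "side" or "wrist"; returns a dict with "image" (480x640x3 uint8, red, green, blue), "range_z" (480x640 float32, m along the optical axis (not along the pixel's ray), 0 where there is no reading), "fx", "fy", "cx", "cy" (pixels), "R" (3x3) and "t" (3): a world point X has camera coordinates R X + t; the wrist camera has in their place "T_tool_cam" (4x4, takes a point from camera to tool coordinates, whose origin is the TCP and whose axes are the flange's). Camera axes: x right, y down, z forward; pixel columns grow to the right and rows downward; lengths in m; the calibration is good to about 2 mm. The wrist camera is an equidistant fisheye: a pixel r from the principal point sees the ray r / f radians off the axis. A picture is of the moment at which its call begins: read the wrist's pose just before it.
- r.close_job(): hands the job in; it is judged then, once.
The state is a dict: "time_s": time; "joints": joint angles; "qd": joint speeds; "joint_torque": joint torques, N m; "tcp_pos": TCP position; "eef_rot": TCP orientation; "contact_force": force on the tool from outside, world axes, zero at the start; "moment": the same for the moment, N m; "gripper_width": finger opening in m; "gripper_force": force on a finger pad.
Only numpy, scipy, OpenCV 4.12 (cv2) and the standard library are available. Lean on these libraries where they do the work, as an engineer would, in place of code of your own. Each camera call takes 0.05 s, during which the arm holds its last target. There are 200 camera calls.

### The job

Push the red-lidded pin tin along its lane, between the two guide rails, until it stands wholly on the green patch at the far end, and leave it there. The rails and the black end stop are touch-sensing, so neither the tin nor the robot may touch them. Push it steadily with the fingertips, without flinging, lifting or tipping it, and leave the other things beside the lane where they are.

Things in the scene. Friction and masses are not known exactly. Their poses are not given: they have to be found in the camera images.
- lane: Fixed grey plate on the bench, 450 x 164 mm, flat top at z = 8 mm. Origin on the underside; +x = travel direction (to the robot's left), +y = to the rail nearer the robot. Plate spans x -245 to +205 mm; no rails before x = -50 (run-up, where the tin starts). Rails span x -50 to +195, clear way y -52 to +52. End stop's face at x = +190. Green patch (paint): x +30 to +170, y -48 to +48 mm.
- rail_near: Fixed aluminium guide rail on the side nearer the robot, 245 mm long, 14 mm wide, 22 mm high (top at z = 30 mm), yellow stripe along its inner face. Origin at the middle of its underside, at lane x = +72.5, y = +59 mm; axes as the lane's.
- rail_far: The other rail, same size, on the side away from the robot: origin at lane x = +72.5, y = -59 mm; axes as the lane's.
- end_stop: Fixed black rubber block across the far end of the lane, 12 mm along the lane, 100 mm across, 22 mm high (top at z = 30 mm); origin at the middle of its underside, at lane x = +196 mm, axes as the lane's.
- bay (a point): Centre of the green patch on the plate's top, at lane x = +100, y = 0 mm; axes as the lane's.
- tin: Loose oblong tin, light grey sides, red lid (fixed shut), about 0.25 kg, 113 mm long (its y), 80 wide (its x), 35 high; origin centre of underside. +y end leads, roughly along lane +x; flat trailing face at y = -56 mm. Spans its x -40 (small lip on the side nearer the robot) to +37 mm. Starts on the run-up, off-centre and askew. Ordinary dry friction; stops when the push stops.
- red_clip: Loose red binder clip standing beside the lane on the robot's side, 32 x 32 x 45 mm; origin at the centre of its underside. Leave it alone.
- loupe: Loose black hand magnifier lying on the bench beyond the lane, 56 x 114 x 12 mm; origin at the centre of its underside. Leave it alone.
- swatches: Loose blue swatch pack lying on the bench beyond the lane, 65 x 90 x 10 mm; origin at the centre of its underside. Leave it alone.
Not all that is in view belongs to the job. There is more than one size of the tin; the job needs the smaller.

How it is judged:
By the outcome, as a careful person would: the job done as asked, in the order asked, and still so for the second after the job is handed in, with the robot touching nothing.
It also fails if it takes over 51 s, if anything falls off the work surface, if the arm or the gripper's body presses on something with over 40 N, if the wrist force passes 120 N, or if a joint passes its speed limit or range.

## Working session

There is one attempt and no reset: what is moved stays moved. The work goes in short steps, Python scripts to look and compute and a tool call to move; the robot and the scene stay as the last step left them, time stands still between calls to the robot, and variables do not carry over. Pictures are saved under pics/ and viewed, at most 10 in all, crops included, and the job is handed in when it is done.

Besides the shell and the picture viewer there is one more tool, called after ">>>" as name(argument=value, ...), one argument or row to a line, values as JSON. apply_moves: Moves the arm, as the interface text tells. Its arguments: {"type":"object","properties":{"targets":{"type":"array","items":{"type":"object","properties":{"dp":{"type":"array","items":{"type":"number"}},"yaw":{"type":"number"}}}},"grip":{"type":"number"},"squeeze":{"type":"number"}},"required":["targets"]}

```bash
mkdir -p pics; ls; python3 - <<'E'
from plant import get_state,cams,r
import cv2,numpy as np
s=get_state();print(s)
a=[]
for n in("scene","side"):
    c=cams.capture(n);np.savez(f"{n}0.npz",**c);cv2.imwrite(f"pics/{n}0.png",c["image"][:,:,::-1])
E
```

```text
pics
{'time_s': 0.0, 'joints': array([ 8.59483191e+01,  2.05910983e+01,  6.32639821e-01, -2.23678563e-02,
       -7.01364771e+01, -1.65092309e+01]), 'qd': array([-0.10633577,  0.1150646 ,  0.05108637, -0.03087083,  0.02042102,
        0.09905534]), 'joint_torque': array([-7.25881928e-04, -5.82723427e+01,  2.93059802e+01,  6.99738532e+00,
        6.89040593e-03, -1.66713940e-04]), 'tcp_pos': array([0.23688513, 0.63156234, 0.24761079]), 'eef_rot': array([ 1.79903002e+02, -6.82050950e-03, -2.05685236e+01]), 'contact_force': array([ 0.15813115,  0.06095996, -0.60387581]), 'moment': array([-0.05709946, -0.00344719, -0.00386556]), 'gripper_force': 0.0, 'gripper_width': 0.08765573335614225}
```

View pics/scene0.png

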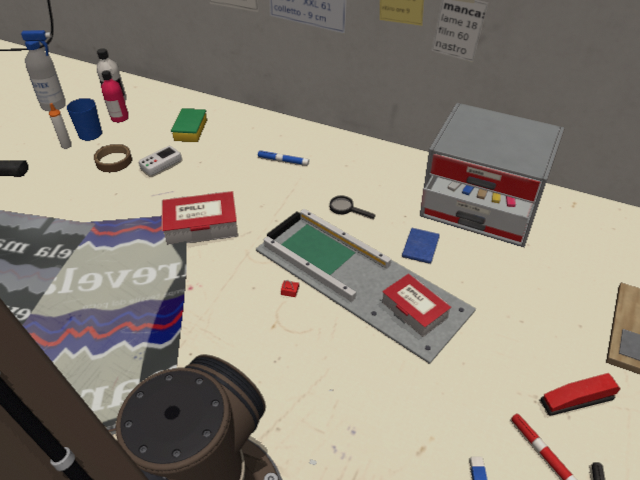

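View pics/side0.png

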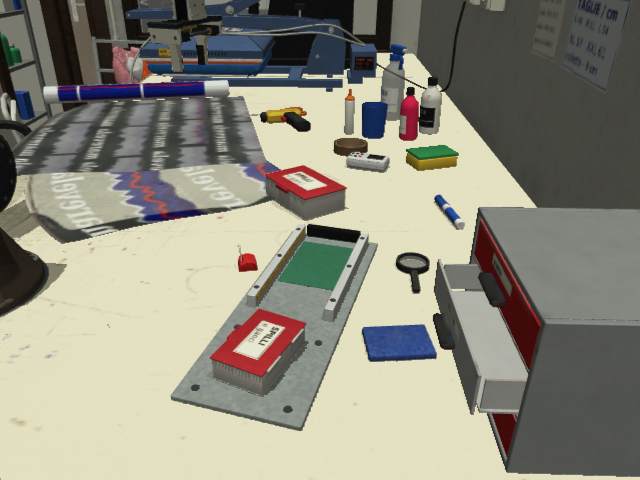

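The scene view shows the lane around (365,280), with the small tin at (415,303) on the run-up; in the side view the tin is at (258,348) and the patch at (318,265). The large tin (scene 200,215) is a distractor.

```bash
cat > h.py <<'E'
import numpy as np,cv2
def cast(c,px,z):
    px=np.atleast_2d(px).astype(float)
    d=np.c_[(px[:,0]-c["cx"])/c["fx"],(px[:,1]-c["cy"])/c["fy"],np.ones(len(px))]@c["R"]
    o=-c["R"].T@c["t"]
    return o+d*((z-o[2])/d[:,2])[:,None]
def blob(c,kind,box):
    h=cv2.cvtColor(c["image"],cv2.COLOR_RGB2HSV).astype(int);H,S,V=h[...,0],h[...,1],h[...,2]
    m={"red":((H<8)|(H>172))&(S>150)&(V>90),"green":(H>60)&(H<95)&(S>80)}[kind]
    k=np.zeros(m.shape,np.uint8);x0,y0,x1,y1=box;k[y0:y1,x0:x1]=m[y0:y1,x0:x1]
    cs,_=cv2.findContours(k,cv2.RETR_EXTERNAL,cv2.CHAIN_APPROX_NONE)
    return max(cs,key=cv2.contourArea)[:,0]
def rect(P):
    (cx,cy),(w,h),a=cv2.minAreaRect((P[:,:2]*1000).astype(np.float32))
    if w<h: w,h,a=h,w,a+90
    return np.round([cx,cy,w,h,(a+90)%180-90],1)  # mm; angle of long axis
E
python3 - <<'E'
from h import *
for n,bg,bt in(("scene",(260,215,370,285),(375,265,455,335)),("side",(265,225,365,300),(200,300,315,385))):
    c=np.load(n+"0.npz")
    print(n,"green",rect(cast(c,blob(c,"green",bg),.008)),"lid",rect(cast(c,blob(c,"red",bt),.043)), "cam",-c["R"].T@c["t"])
    h=cv2.cvtColor(c["image"],cv2.COLOR_RGB2HSV)
E
```

```text
scene green [564.1  81.4 137.9  83.6  75. ] lid [ 487.8 -163.   111.2   76.7   65.6] cam [-0.24793071 -0.32360404  0.9249382 ]
side green [557.   84.5 139.6  92.5  74.8] lid [ 490.3 -163.7  112.6   75.7   65.6] cam [ 0.57478058 -0.69598644  0.46929526]
```

```bash
python3 - <<'E'
from h import *
# obstacle heights within swept area: lane-frame from depth
u=np.array([np.cos(np.radians(75)),np.sin(np.radians(75))]);v=np.array([-u[1],u[0]]);b=np.array([.5585,.0835])
for n in("scene","side"):
    c=np.load(n+"0.npz");z=c["range_z"];y,x=np.mgrid[:480,:640]
    P=(np.dstack([(x-c["cx"])/c["fx"]*z,(y-c["cy"])/c["fy"]*z,z]).reshape(-1,3)[z.ravel()>0]-c["t"])@c["R"]
    L=np.c_[(P[:,:2]-b)@u+.1,(P[:,:2]-b)@v,P[:,2]]
    m=(L[:,0]>-.4)&(L[:,0]<.2)&(L[:,1]<0)&(L[:,2]>.06)&(L[:,1]>-.4)
    print(n,m.sum(), L[m].min(0) if m.any() else'', L[m][L[m][:,1].argmax()] if m.any() else '')
E
```

```text
scene 11238 [-0.24032065 -0.39999876  0.06004233] [-0.03051545 -0.19578182  0.08756242]
side 39876 [-0.24039448 -0.39999124  0.06001212] [-0.02827243 -0.19818675  0.11741604]
```

>>> apply_moves(
  targets=[
    {"dp":[0.04,-0.03,0.0],"yaw":-5},
    {"dp":[0.07,-0.06,0.0],"yaw":-10},
    {"dp":[0.1,-0.09,0.0],"yaw":-15},
    {"dp":[0.13,-0.12,0.0],"yaw":-20},
    {"dp":[0.16,-0.15,0.0],"yaw":-25},
    {"dp":[0.18,-0.18,0.0],"yaw":-30},
    {"dp":[0.2,-0.21,0.0],"yaw":-35},
    {"dp":[0.22,-0.24,0.0],"yaw":-40},
    {"dp":[0.23,-0.28,0.0],"yaw":-45},
    {"dp":[0.24,-0.32,0.0],"yaw":-50},
    {"dp":[0.25,-0.36,0.0],"yaw":-55},
    {"dp":[0.25,-0.4,0.0],"yaw":-60},
    {"dp":[0.25,-0.44,0.0],"yaw":-65},
    {"dp":[0.25,-0.48,0.0],"yaw":-70},
    {"dp":[0.25,-0.52,0.0],"yaw":-75},
    {"dp":[0.25,-0.56,0.0],"yaw":-80},
    {"dp":[0.25,-0.6,0.0],"yaw":-85},
    {"dp":[0.25,-0.64,0.0],"yaw":-90},
    {"dp":[0.25,-0.64,0.0],"yaw":-94},
    {"dp":[0.25,-0.64,0.0],"yaw":-94},
  ],
  grip=-0.3,
)

```text
time_s: 1.77
tcp_pos: [0.4866, -0.0101, 0.2484]
eef_rot: [180.0, -0.0, -115.0]
contact_force: [0.9, 0.5, -1.1]
gripper_width: 0.0569
gripper_force: 0.0
```

```bash
python3 - <<'E'
from plant import get_state,cams
import numpy as np,cv2
s=get_state();c=cams.capture("wrist")
np.savez("w1.npz",pos=s["tcp_pos"],rot=s["eef_rot"],**c);cv2.imwrite("pics/w1.png",c["image"][:,:,::-1]);print(c["T_tool_cam"].round(3),c["fx"],c["cx"],c["cy"])
E
```

```text
[[ 0.    -0.96  -0.279  0.075]
 [ 1.     0.    -0.     0.   ]
 [ 0.    -0.279  0.96  -0.135]
 [ 0.     0.     0.     1.   ]] 371.64829954431775 320.6210633947954 239.0231022762026
```

View pics/w1.png

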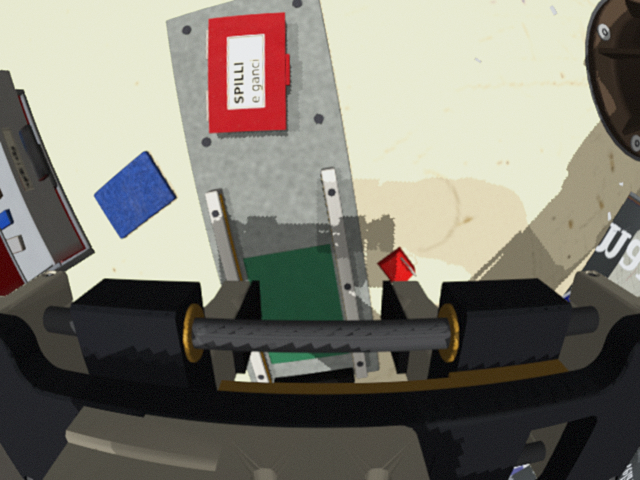

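The wrist view shows the lid at (208–291, 14–135) with its lip on the robot's side at (289,70), the rails beginning at about (213,193) and (328,172), and the plate's side edges clear.

```bash
cat >> h.py <<'E'
from scipy.spatial.transform import Rotation as Ro
def wcast(c,px,z):
    px=np.atleast_2d(px).astype(float);x=(px[:,0]-c["cx"])/c["fx"];y=(px[:,1]-c["cy"])/c["fy"]
    t=np.hypot(x,y);k=np.where(t>1e-9,np.sin(t)/np.maximum(t,1e-9),1)
    d=np.c_[x*k,y*k,np.cos(t)];T=c["T_tool_cam"];R=Ro.from_euler("xyz",c["rot"],degrees=True).as_matrix()
    d=d@(R@T[:3,:3]).T;o=c["pos"]+R@T[:3,3]
    return o+d*((z-o[2])/d[:,2])[:,None]
E
python3 - <<'E'
from h import *
c=np.load("w1.npz");im=c["image"]
P=wcast(c,blob(c,"red",(195,5,300,145)),.043);print("lid",rect(P))
h=cv2.cvtColor(im,cv2.COLOR_RGB2HSV).astype(int)
# plate edges: grey (low sat) vs cream, outermost columns by row
S=cv2.GaussianBlur(im,(3,3),0).astype(int);g=(S[...,0]<185)
for nm,rows,x0,x1,last in(("far",range(30,180,5),140,230,0),("near",range(15,160,5),290,372,1)):
    pts=[]
    for r in rows:
        cc=np.where(g[r,x0:x1])[0]
        if len(cc): pts.append((x0+(cc[-1]+.5 if last else cc[0]-.5),r))
    W=wcast(c,pts,.008)[:,:2]*1000
    vx,vy,a,b=cv2.fitLine(W.astype(np.float32),cv2.DIST_HUBER,0,.01,.01).ravel()
    n=np.array([-vy,vx]);print(nm,len(pts),"ang",np.degrees(np.arctan2(vy,vx)).round(2),"pt",W.mean(0).round(1),"res",np.abs((W-[a,b])@n).max().round(1))
    A=np.radians(75);print("  ylane rel (558.5,83.5)@75:",((W-[558.5,83.5])@[-np.sin(A),np.cos(A)]).round(1)[[0,len(W)//2,-1]])
print("green front",wcast(c,[(250,257),(325,247)],.008).round(4)[:,:2], "rails' start tops",wcast(c,[(212,191),(327,169)],.03).round(4)[:,:2])
E
```

```text
lid [ 489.8 -160.5  111.9   76.    65.7]
far 30 ang 74.17 pt [ 583.2 -182.1] res 61.1
  ylane rel (558.5,83.5)@75: [ -81.3  -81.2 -143.7]
near 29 ang 74.96 pt [ 420.2 -117.4] res 0.6
  ylane rel (558.5,83.5)@75: [81.6 81.4 82.2]
green front [[0.5788 0.0072]
 [0.5005 0.031 ]] rails' start tops [[ 0.5747 -0.0748]
 [ 0.4636 -0.045 ]]
```

>>> apply_moves(
  targets=[
    {"dp":[-0.003,-0.03,0.0],"yaw":2},
    {"dp":[-0.006,-0.06,0.0],"yaw":4},
    {"dp":[-0.009,-0.09,0.0],"yaw":6},
    {"dp":[-0.012,-0.12,0.0],"yaw":8},
    {"dp":[-0.015,-0.15,0.0],"yaw":10},
    {"dp":[-0.018,-0.18,0.0],"yaw":10},
    {"dp":[-0.02,-0.21,0.0],"yaw":10},
    {"dp":[-0.022,-0.235,0.0],"yaw":10},
    {"dp":[-0.022,-0.244,-0.02],"yaw":10},
    {"dp":[-0.022,-0.244,-0.05],"yaw":10},
    {"dp":[-0.022,-0.244,-0.08],"yaw":10},
    {"dp":[-0.022,-0.244,-0.11],"yaw":10},
    {"dp":[-0.022,-0.244,-0.135],"yaw":10},
    {"dp":[-0.022,-0.244,-0.15],"yaw":10},
    {"dp":[-0.022,-0.244,-0.15],"yaw":10},
    {"dp":[-0.022,-0.244,-0.15],"yaw":10},
  ],
  grip=0.4,
)

```text
time_s: 3.15
tcp_pos: [0.4653, -0.2511, 0.098]
eef_rot: [179.9, -0.0, -104.4]
contact_force: [-0.1, 0.1, 1.1]
gripper_width: 0.0263
gripper_force: 0.0
```

>>> apply_moves(
  targets=[
    {"dp":[0,0,-0.015],"yaw":-0.5},
    {"dp":[0,0,-0.03],"yaw":-0.5},
    {"dp":[0,0,-0.042],"yaw":-0.5},
    {"dp":[0,0,-0.052],"yaw":-0.5},
    {"dp":[0,0,-0.058],"yaw":-0.5},
    {"dp":[0,0,-0.058],"yaw":-0.5},
    {"dp":[0,0,-0.058],"yaw":-0.5},
  ],
)

```text
time_s: 3.73
tcp_pos: [0.4656, -0.252, 0.0411]
eef_rot: [-180.0, -0.0, -105.0]
contact_force: [0.5, 0.7, 0.4]
gripper_width: 0.0261
gripper_force: 0.0
```

>>> apply_moves(
  targets=[
    {"dp":[0.001,0.004,0],"yaw":0},
    {"dp":[0.002,0.008,0],"yaw":0},
    {"dp":[0.003,0.012,0],"yaw":0},
    {"dp":[0.004,0.015,0],"yaw":0},
    {"dp":[0.005,0.018,0],"yaw":0},
    {"dp":[0.006,0.021,0],"yaw":0},
    {"dp":[0.006,0.024,0],"yaw":0},
    {"dp":[0.007,0.027,0],"yaw":0},
    {"dp":[0.008,0.03,0],"yaw":0},
    {"dp":[0.009,0.033,0],"yaw":0},
    {"dp":[0.01,0.036,0],"yaw":0},
    {"dp":[0.01,0.039,0],"yaw":0},
    {"dp":[0.011,0.042,0],"yaw":0},
    {"dp":[0.011,0.042,0],"yaw":0},
  ],
)

```text
time_s: 4.9
tcp_pos: [0.4761, -0.2095, 0.0405]
eef_rot: [180.0, 0.0, -105.0]
contact_force: [-0.1, -0.2, 0.4]
gripper_width: 0.0265
gripper_force: 0.0
```

```bash
cat > look.py <<'E'
from plant import get_state,cams
from h import *
import sys
s=get_state();A=np.radians(75)
def L(p):
    d=np.array(p[:2])-[558.5,83.5];return (d@[np.cos(A),np.sin(A)]+100).round(1),(d@[-np.sin(A),np.cos(A)]).round(1)
print("tcp lane",L(s["tcp_pos"]*1000),s["tcp_pos"][2].round(4),"rot",s["eef_rot"].round(1),"F",s["contact_force"].round(1),s["time_s"])
for n,box in(("scene",(290,200,480,345)),("side",(180,240,390,400))):
    c=cams.capture(n);b=blob(c,"red",box);R=rect(cast(c,b,.043));print(n,R,"lane",L(R[:2]),"rel",R[4]-75)
    cv2.imwrite(f"pics/{n}_{sys.argv[1]}.png",c["image"][:,:,::-1])
E
python3 look.py a
```

```text
tcp lane (np.float64(-204.3), np.float64(3.8)) 0.0405 rot [ 180.    0. -105.] F [-0.1 -0.2  0.4] 4.9
scene [ 493.8 -116.2   77.9   57.9  -18. ] lane (np.float64(-109.6), np.float64(10.8)) rel -93.0
side [ 457.5 -150.6    9.2    8.2    2. ] lane (np.float64(-152.3), np.float64(37.0)) rel -73.0
```

View pics/scene_a.png

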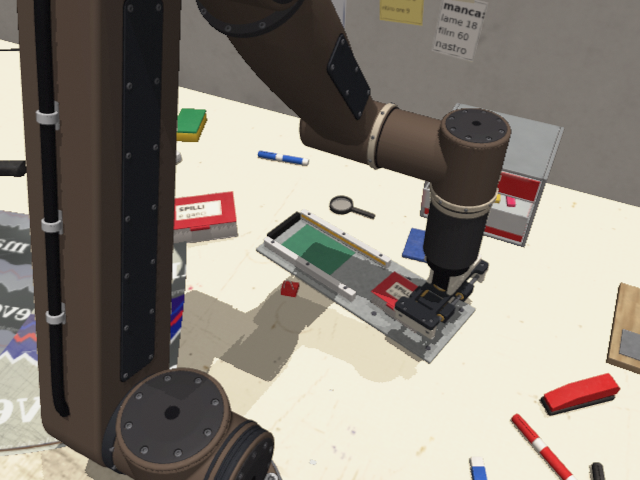

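The scene view shows the gripper over the trailing half, the lid's leading part visible near (395,290), and the near rail start at (350,290).

```bash
cat > lead.py <<'E'
from h import *
import sys
A=np.radians(75)
for f,box in((f"pics/scene_{sys.argv[1]}.png",(290,200,480,345)),):
    c=dict(np.load("scene0.npz"));c["image"]=cv2.imread(f)[:,:,::-1].copy()
    P=cast(c,blob(c,"red",box),.043)[:,:2]*1000-[558.5,83.5]
    X=P@[np.cos(A),np.sin(A)]+100;Y=P@[-np.sin(A),np.cos(A)]
    for y in range(-50,55,6):
        m=(Y>=y)&(Y<y+6)
        if m.any(): print("y",y+3,"x",X[m].min().round(),X[m].max().round())
    for x in range(int(X.max())-70,int(X.max()),8):
        m=(X>=x)&(X<x+8)
        if m.any(): print(" x",x+4,"y",Y[m].min().round(1),Y[m].max().round(1))
E
python3 lead.py a
```

```text
y -29 x -136.0 -84.0
y -23 x -140.0 -83.0
y -17 x -140.0 -83.0
y -11 x -140.0 -83.0
y -5 x -100.0 -83.0
y 1 x -100.0 -81.0
y 7 x -98.0 -82.0
y 13 x -98.0 -82.0
y 19 x -98.0 -80.0
y 25 x -131.0 -80.0
y 31 x -131.0 -81.0
y 37 x -132.0 -79.0
y 43 x -135.0 -81.0
y 49 x -136.0 -122.0
 x -137 y -26.9 51.2
 x -129 y -26.5 50.2
 x -121 y -26.6 49.4
 x -113 y -27.5 43.2
 x -105 y -27.7 42.9
 x -97 y -28.2 42.6
 x -89 y -27.8 42.4
 x -81 y -28.3 40.8
```

>>> apply_moves(
  targets=[
    {"dp":[-0.001,-0.004,0],"yaw":0},
    {"dp":[-0.002,-0.008,0],"yaw":0},
    {"dp":[-0.006,-0.007,0],"yaw":-1.5},
    {"dp":[-0.01,-0.006,0],"yaw":-3},
    {"dp":[-0.01,-0.006,0],"yaw":-3},
    {"dp":[-0.009,-0.002,0],"yaw":-3},
    {"dp":[-0.008,0.002,0],"yaw":-3},
    {"dp":[-0.007,0.007,0],"yaw":-3.5},
    {"dp":[-0.006,0.012,0],"yaw":-4},
    {"dp":[-0.005,0.017,0],"yaw":-4.5},
    {"dp":[-0.004,0.022,0],"yaw":-5},
    {"dp":[-0.002,0.027,0],"yaw":-5.5},
    {"dp":[-0.001,0.031,0],"yaw":-6},
    {"dp":[-0.001,0.031,0],"yaw":-6},
  ],
)

```text
time_s: 6.17
tcp_pos: [0.4755, -0.1782, 0.0406]
eef_rot: [-180.0, 0.0, -111.1]
contact_force: [-0.2, 0.2, -0.4]
gripper_width: 0.0262
gripper_force: 0.0
```

```bash
python3 look.py b; python3 lead.py b
```

```text
tcp lane (np.float64(-174.2), np.float64(12.5)) 0.0406 rot [-180.     0.  -111.1] F [-0.2  0.2 -0.4] 6.1667
scene [509.7 -87.2  70.5  49.8 -21.1] lane (np.float64(-77.5), np.float64(3.0)) rel -96.1
side [ 511.4 -172.6   15.4    9.3   71.5] lane (np.float64(-159.6), np.float64(-20.8)) rel -3.5
y -35 x -76.0 -57.0
y -29 x -106.0 -56.0
y -23 x -106.0 -56.0
y -17 x -104.0 -55.0
y -11 x -72.0 -55.0
y -5 x -72.0 -54.0
y 1 x -71.0 -54.0
y 7 x -71.0 -52.0
y 13 x -70.0 -53.0
y 19 x -74.0 -51.0
y 25 x -88.0 -51.0
y 31 x -87.0 -50.0
y 37 x -87.0 -52.0
 x -107 y -28.9 -17.3
 x -99 y -29.8 -14.7
 x -91 y -30.9 27.1
 x -83 y -31.4 38.8
 x -75 y -32.4 37.7
 x -67 y -33.8 36.9
 x -59 y -34.4 36.6
 x -51 y -14.1 35.0
```

>>> apply_moves(
  targets=[
    {"dp":[0.0015,0.0042,0],"yaw":0},
    {"dp":[0.003,0.0084,0],"yaw":0},
    {"dp":[0.0048,0.0126,0],"yaw":0},
    {"dp":[0.0064,0.0168,0],"yaw":0},
    {"dp":[0.008,0.021,0],"yaw":0},
    {"dp":[0.0096,0.0252,0],"yaw":0},
    {"dp":[0.0112,0.0294,0],"yaw":0},
    {"dp":[0.0128,0.0335,0],"yaw":0},
    {"dp":[0.0144,0.0374,0],"yaw":0},
    {"dp":[0.0164,0.042,0],"yaw":0.6},
    {"dp":[0.0187,0.0465,0],"yaw":1.2},
    {"dp":[0.021,0.051,0],"yaw":1.8},
    {"dp":[0.0235,0.0555,0],"yaw":2.4},
    {"dp":[0.026,0.0597,0],"yaw":3},
    {"dp":[0.028,0.0643,0],"yaw":3.6},
    {"dp":[0.03,0.0689,0],"yaw":4.2},
    {"dp":[0.0321,0.0735,0],"yaw":4.8},
    {"dp":[0.0343,0.0781,0],"yaw":5.4},
    {"dp":[0.0364,0.0827,0],"yaw":6},
    {"dp":[0.0364,0.0827,0],"yaw":6},
  ],
)

```text
time_s: 7.93
tcp_pos: [0.5122, -0.0955, 0.0407]
eef_rot: [-180.0, 0.0, -105.0]
contact_force: [1.2, -0.2, -0.0]
gripper_width: 0.0262
gripper_force: 0.0
```

```bash
python3 look.py c; python3 lead.py c
```

```text
tcp lane (np.float64(-84.9), np.float64(-1.6)) 0.0407 rot [-180.    0. -105.] F [ 1.2 -0.2 -0. ] 7.9333
scene [536.7  -0.8  71.7  48.1 -15.4] lane (np.float64(12.9), np.float64(-0.8)) rel -90.4
side [501.4 -22.1  20.6  18.3 -15.2] lane (np.float64(-16.8), np.float64(27.8)) rel -90.2
y -35 x -11.0 36.0
y -29 x -11.0 36.0
y -23 x -11.0 35.0
y -17 x 17.0 37.0
y -11 x 19.0 36.0
y -5 x 19.0 36.0
y 1 x 19.0 37.0
y 7 x 18.0 37.0
y 13 x 20.0 36.0
y 19 x 1.0 36.0
y 25 x 1.0 37.0
y 31 x 0.0 36.0
y 37 x -1.0 36.0
 x -14 y -35.5 -21.1
 x -6 y -36.5 -20.7
 x 2 y -34.7 34.9
 x 10 y -35.3 35.1
 x 18 y -35.5 34.8
 x 26 y -36.1 34.4
 x 34 y -35.7 34.9
```

>>> apply_moves(
  targets=[
    {"dp":[0.001,0.0039,0],"yaw":0},
    {"dp":[0.0021,0.0077,0],"yaw":0},
    {"dp":[0.0031,0.0116,0],"yaw":0},
    {"dp":[0.0041,0.0155,0],"yaw":0},
    {"dp":[0.0052,0.0193,0],"yaw":0},
    {"dp":[0.0062,0.0232,0],"yaw":0},
    {"dp":[0.0072,0.027,0],"yaw":0},
    {"dp":[0.0083,0.0309,0],"yaw":0},
    {"dp":[0.0093,0.0348,0],"yaw":0},
    {"dp":[0.0104,0.0386,0],"yaw":0},
    {"dp":[0.0114,0.0425,0],"yaw":0},
    {"dp":[0.0124,0.0464,0],"yaw":0},
    {"dp":[0.0135,0.0502,0],"yaw":0},
    {"dp":[0.0145,0.0541,0],"yaw":0},
    {"dp":[0.0155,0.058,0],"yaw":0},
    {"dp":[0.0155,0.058,0],"yaw":0},
  ],
)

```text
time_s: 9.37
tcp_pos: [0.5274, -0.0376, 0.0406]
eef_rot: [-180.0, 0.0, -105.0]
contact_force: [0.4, -0.2, -0.3]
gripper_width: 0.0264
gripper_force: 0.0
```

```bash
python3 look.py d; python3 lead.py d
```

```text
tcp lane (np.float64(-25.0), np.float64(-1.3)) 0.0406 rot [-180.    0. -105.] F [ 0.4 -0.2 -0.3] 9.3667
scene [553.   59.5  71.3  42.6 -14.8] lane (np.float64(75.4), np.float64(-0.9)) rel -89.8
side [448.8  22.3  42.7  26.4 -76.4] lane (np.float64(12.5), np.float64(90.1)) rel -151.4
y -35 x 55.0 95.0
y -29 x 54.0 97.0
y -23 x 54.0 96.0
y -17 x 78.0 96.0
y -11 x 79.0 95.0
y -5 x 78.0 96.0
y 1 x 79.0 95.0
y 7 x 79.0 97.0
y 13 x 78.0 96.0
y 19 x 68.0 96.0
y 25 x 67.0 96.0
y 31 x 66.0 96.0
y 37 x 71.0 90.0
 x 54 y -34.1 -21.6
 x 62 y -35.1 -20.8
 x 70 y -35.7 34.1
 x 78 y -34.9 34.6
 x 86 y -35.5 34.3
 x 94 y -36.5 34.8
```

Straight and centred; another 60 mm.

>>> apply_moves(
  targets=[
    {"dp":[0.001,0.0039,0],"yaw":0},
    {"dp":[0.0021,0.0077,0],"yaw":0},
    {"dp":[0.0031,0.0116,0],"yaw":0},
    {"dp":[0.0041,0.0155,0],"yaw":0},
    {"dp":[0.0052,0.0193,0],"yaw":0},
    {"dp":[0.0062,0.0232,0],"yaw":0},
    {"dp":[0.0072,0.027,0],"yaw":0},
    {"dp":[0.0083,0.0309,0],"yaw":0},
    {"dp":[0.0093,0.0348,0],"yaw":0},
    {"dp":[0.0104,0.0386,0],"yaw":0},
    {"dp":[0.0114,0.0425,0],"yaw":0},
    {"dp":[0.0124,0.0464,0],"yaw":0},
    {"dp":[0.0135,0.0502,0],"yaw":0},
    {"dp":[0.0145,0.0541,0],"yaw":0},
    {"dp":[0.0152,0.0565,0],"yaw":0},
    {"dp":[0.0155,0.058,0],"yaw":0},
    {"dp":[0.0155,0.058,0],"yaw":0},
  ],
)

```text
time_s: 10.88
tcp_pos: [0.5426, 0.0201, 0.0406]
eef_rot: [-180.0, 0.0, -105.0]
contact_force: [-0.1, -0.6, -0.1]
gripper_width: 0.0263
gripper_force: 0.0
```

>>> apply_moves(
  targets=[
    {"dp":[-0.0013,-0.005,0],"yaw":0},
    {"dp":[-0.0031,-0.0116,0],"yaw":0},
    {"dp":[-0.0052,-0.0193,0],"yaw":0},
    {"dp":[-0.0078,-0.029,0],"yaw":0},
    {"dp":[-0.01,-0.038,0.01],"yaw":0},
    {"dp":[-0.01,-0.038,0.04],"yaw":0},
    {"dp":[-0.01,-0.038,0.07],"yaw":0},
    {"dp":[-0.01,-0.038,0.1],"yaw":0},
    {"dp":[-0.015,-0.06,0.13],"yaw":0},
    {"dp":[-0.02,-0.09,0.16],"yaw":0},
    {"dp":[-0.03,-0.12,0.18],"yaw":0},
    {"dp":[-0.04,-0.15,0.18],"yaw":0},
    {"dp":[-0.05,-0.18,0.18],"yaw":0},
    {"dp":[-0.05,-0.21,0.18],"yaw":0},
    {"dp":[-0.05,-0.23,0.18],"yaw":0},
    {"dp":[-0.05,-0.23,0.18],"yaw":0},
  ],
)

```text
time_s: 12.22
tcp_pos: [0.4913, -0.214, 0.2214]
eef_rot: [-180.0, -0.0, -105.3]
contact_force: [0.7, -0.2, 0.4]
gripper_width: 0.0263
gripper_force: 0.0
```

```bash
python3 look.py e; python3 lead.py e
```

```text
tcp lane (np.float64(-204.8), np.float64(-12.0)) 0.2214 rot [-180.    -0.  -105.3] F [ 0.7 -0.2  0.4] 12.2167
scene [556.2  85.3 112.4  77.8  74.7] lane (np.float64(101.1), np.float64(2.7)) rel -0.29999999999999716
side [555.9  70.7  87.8  75.4  75.8] lane (np.float64(87.0), np.float64(-0.8)) rel 0.7999999999999972
y -35 x 45.0 157.0
y -29 x 46.0 156.0
y -23 x 46.0 156.0
y -17 x 45.0 155.0
y -11 x 46.0 154.0
y -5 x 46.0 155.0
y 1 x 45.0 154.0
y 7 x 45.0 156.0
y 13 x 46.0 155.0
y 19 x 46.0 156.0
y 25 x 45.0 152.0
y 31 x 46.0 147.0
y 37 x 49.0 141.0
y 43 x 88.0 110.0
 x 91 y -35.1 41.1
 x 99 y -35.7 41.6
 x 107 y -36.2 41.3
 x 115 y -34.8 38.2
 x 123 y -35.0 34.8
 x 131 y -34.6 34.0
 x 139 y -35.2 35.0
 x 147 y -36.2 32.8
 x 155 y -35.4 23.8
```

View pics/scene_e.png

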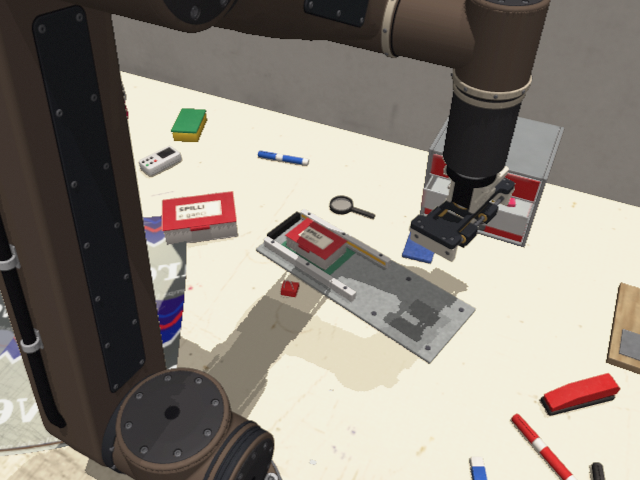

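The scene view shows the tin at (318,240), on the patch with green on both sides. It lies at lane x 45–156 and y -36 to +41, clear of the rails, and the arm is well away.

```bash
python3 -c "
from plant import r
print(r.close_job())"
```

```text
the job is handed in; nothing more can be done
None
```

I pushed the tin onto the green patch and left it there at about lane x = 101 mm, y = 0, squared to the lane within about 1°. It is clear of the rails and end stop. The arm had backed off and touched nothing when I handed the job in at about 12 s; no verdict came back.

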